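# Make up the lettering kit and the finishing kit

### The job

Make up two work kits from the stock on the bench, one thing to a compartment: the tall ink bottle, the seal stamp and the flat brush go into the longer tray with three compartments (the brush lying in the long compartment, the bottle and the stamp standing in a short one each, either way round), and the squat paint jar and the cork sanding block go into the shorter two-compartment tray, either way round. Everything must rest on its compartment's floor the same way up as you found it. Leave the plaster figure, the water glass and the paint tin where they are.

Things in the scene. Friction and masses are not known exactly. Their poses are not given: they have to be found in the camera images.
- long_tray: Lettering tray: longer fixed wooden tray, 180 (x) by 145 (y) mm; walls and dividers 5 mm thick, tops 11 mm and floor 4 mm above the table. Origin: centre of underside, at table height. The long compartment, 170 by 65 mm, fills the +y half (centre y = +35 mm); the -y half has two short ones, 82 by 65 mm, centres at (+44, -35) and (-44, -35) mm.
- short_tray: Finishing tray: shorter fixed wooden tray, 110 (x) by 145 (y) mm; walls and divider 5 mm thick, tops 11 mm and floor 4 mm above the table. Origin: centre of underside, at table height. Two equal compartments side by side along y, each 100 (x) by 65 (y) mm, centres at (0, +35) and (0, -35) mm.
- ink_bottle: Tall slim glass ink bottle with a paper label and a black screw cap, standing: body 32 mm in diameter up to 56 mm, 80 mm high in all, 50 to 100 g. Origin: centre of the underside, z up its axis.
- seal_stamp: Hand seal stamp, standing on its brass disc (36 mm in diameter, 14 mm thick) with a dark round wooden handle, 24 mm in diameter between heights 32 and 66 mm; 78 mm high in all, 80 to 150 g. Origin: centre of the underside, z up its axis.
- flat_brush: Stubby flat paint brush, lying flat, rigid: 110 mm long along its x, 18 mm thick; wooden handle 20 mm wide from x = -55 to +9 mm, then steel ferrule 42 mm wide, then dark bristles 40 mm wide to x = +55 mm; 40 to 80 g. Origin: middle of its length, on the underside; z up. It balances near x = +10 mm; lift it by the handle at about x = -5 mm, fingers closing along its y.
- paint_jar: Squat white paint jar with a black screw lid of the same diameter, standing: 44 mm in diameter, 42 mm high, 60 to 130 g. Origin: centre of the underside, z up its axis.
- cork_block: Cork sanding block with a dark rubber sole, lying sole down: 70 mm (its x) by 40 mm (its y) by 30 mm high, 35 to 70 g. Origin: centre of the underside, z up.
- figure: Bystander: unpainted white plaster figurine with a pointed hat on a round base 40 mm in diameter, 96 mm high, standing loose among the stock. Origin: centre of the underside.
- water_glass: Bystander: empty loose water glass, 66 mm in diameter at the rim, 80 mm high, at the far side of the stock. Origin: centre of the underside.
- paint_tin: Bystander: loose closed metal paint tin, 60 mm in diameter, 52 mm high, at the far side of the stock. Origin: centre of the underside.
There are look-alikes about, which are no part of the job. Several things look just like the flat_brush: the one meant starts nearest to the robot's base.

How it is judged:
At the end, for the whole second after the job is handed in: Ink bottle and seal stamp each stand in their own short compartment of the long tray, the brush lies in its long one; paint jar and cork block each have a compartment of the short tray. All rest on the floor (within 4 mm, tilt under 0.1 rad), still ((((x of ink_bottle in the frame of long_tray between 0.008 and 0.08 m and y of ink_bottle in the frame of long_tray between -0.062 and -0.008 m and z of ink_bottle in the frame of long_tray between 0.001 and 0.008 m and angle between ink_bottle's own z axis and vertical below 0.1 rad) and (x of seal_stamp in the frame of long_tray between -0.08 and -0.008 m and y of seal_stamp in the frame of long_tray between -0.062 and -0.008 m and z of seal_stamp in the frame of long_tray between 0.001 and 0.008 m and angle between seal_stamp's own z axis and vertical below 0.1 rad)) or ((x of ink_bottle in the frame of long_tray between -0.08 and -0.008 m and y of ink_bottle in the frame of long_tray between -0.062 and -0.008 m and z of ink_bottle in the frame of long_tray between 0.001 and 0.008 m and angle between ink_bottle's own z axis and vertical below 0.1 rad) and (x of seal_stamp in the frame of long_tray between 0.008 and 0.08 m and y of seal_stamp in the frame of long_tray between -0.062 and -0.008 m and z of seal_stamp in the frame of long_tray between 0.001 and 0.008 m and angle between seal_stamp's own z axis and vertical below 0.1 rad))) and x of flat_brush in the frame of long_tray between -0.05 and 0.05 m and y of flat_brush in the frame of long_tray between 0.008 and 0.062 m and z of flat_brush in the frame of long_tray between 0.001 and 0.008 m and angle between flat_brush's own z axis and vertical below 0.1 rad and (((x of paint_jar in the frame of short_tray between -0.05 and 0.05 m and y of paint_jar in the frame of short_tray between -0.062 and -0.008 m and z of paint_jar in the frame of short_tray between 0.001 and 0.008 m and angle between paint_jar's own z axis and vertical below 0.1 rad) and (x of cork_block in the frame of short_tray between -0.05 and 0.05 m and y of cork_block in the frame of short_tray between 0.008 and 0.062 m and z of cork_block in the frame of short_tray between 0.001 and 0.008 m and angle between cork_block's own z axis and vertical below 0.1 rad)) or ((x of paint_jar in the frame of short_tray between -0.05 and 0.05 m and y of paint_jar in the frame of short_tray between 0.008 and 0.062 m and z of paint_jar in the frame of short_tray between 0.001 and 0.008 m and angle between paint_jar's own z axis and vertical below 0.1 rad) and (x of cork_block in the frame of short_tray between -0.05 and 0.05 m and y of cork_block in the frame of short_tray between -0.062 and -0.008 m and z of cork_block in the frame of short_tray between 0.001 and 0.008 m and angle between cork_block's own z axis and vertical below 0.1 rad))) and linear speed of each of ink_bottle, seal_stamp, flat_brush, paint_jar, cork_block below 0.02 m/s); the robot touches nothing.
It fails at once if the plaster figure is knocked over or shifted by more than 30 mm (distance of figure from where it was at the start of the episode above 0.03 m or angle between figure's own z axis and vertical above 0.5 rad).
It fails at once if the water glass is knocked over or shifted by more than 30 mm (distance of water_glass from where it was at the start of the episode above 0.03 m or angle between water_glass's own z axis and vertical above 0.5 rad).
It fails at once if the paint tin is knocked over or shifted by more than 30 mm (distance of paint_tin from where it was at the start of the episode above 0.03 m or angle between paint_tin's own z axis and vertical above 0.5 rad).
It also fails if it takes over 122 s, if anything falls off the work surface, if the arm or the gripper's body presses on something with over 40 N, if the wrist force passes 120 N, or if a joint passes its speed limit or range.

### The arm

A 6-joint arm with a two-finger parallel gripper is mounted at the origin on the work surface. World frame = base frame: x ahead of the robot, y to its left, z up, the work surface at z = 0. Lengths are in m, angles in rad, forces in N, time in s.
With the tool pointing down it reaches from about 0.25 to 0.725 m from the base axis. Payload 4 kg.
Tool frame: the origin (TCP) lies midway between the tips of the shut fingers; the grasp point (between the pads) lies 19 mm behind it; z points along the fingers, y is the line along which they close (so a half turn about z gives the same grasp; the last joint's range is limited). The gripper opens to 85 mm and grips with 20 to 120 N. Pads are 22 mm wide; open, the fingers measure 114 mm over their backs; the gripper's body (76 mm by 85 mm) begins 54 mm behind the grasp point. The pads swing forward as they close: fully open they stand 13 mm farther back than shut.
Start: joints at [-1.243, 0.241, 0.005, 1.335, 0, 1.571], TCP at [0.161, -0.473, 0.231] pointing down, gripper open.
Joint ranges: [-2.72, 2.72], [-1.05, 1.87], [-1.09, 1.28], [-1.99, 2.15], [-1.42, 1.44], [-3.14, 3.14]. Speed limits (rad/s): [2.79, 2.79, 3.14, 3.14, 3.14, 3.14].

### API

Orientations are given as a unit quaternion [x, y, z, w].
In Python, from workcell import get_obs, camera, job_done, silhouettes gives the robot as it stands. The module is installed in compiled form; this text tells all that it offers.
- The arm moves only by the tool drive_tool, never from a script. Its argument "increments" is a list of rows, each a list of 3 entries, a list of its own where there are three numbers: the shift along the world's x, y, z in mm, then the turn, a rotation vector about the world's x, y, z in degrees, then the opening, from 0 (shut) to 1 (fully open). A call has 1 to 8 rows; each row shifts and turns the commanded pose from where the row before left it; what a row does not reach is not made up. A row lasts 1/12 s, in which the tool goes at most 41.7 mm and 7.16 degrees, less where a joint would pass 70% of its speed; a pose out of reach is approached as far as the arm can. A call is refused whole if a number of a shift passes 41.7 or a number of a turn 7.16, either way. A call with a gripper value outside its range is refused whole. The fingers move at their own pace and stop on an object; the grip force is fixed at half the most. Time passes only in rows, so rows that do not move let the fingers close. It gives the time, the measured TCP pose, the force, the opening and the grip force at its end, in the units of the state.
- get_obs(): the state, without advancing time (a new reading comes with each control period).
- camera(name): name is "scene" or "top" or "wrist"; returns a dict with "image" (384x512x3 uint8, red, green, blue), "K" (3x3 intrinsics, pixels), "view" (4x4, takes a point from world to camera coordinates). Camera axes: x right, y down, z forward; pixel columns grow to the right and rows downward; lengths in m; the calibration is good to about 2 mm. A picture is of the moment at which its call begins. There is no depth.
- job_done(): hands the job in; it is judged then, once.
Trained networks look in a picture, given as the dict that the camera call returned (one of the last four; its "shot" number tells which), for a name from the list of things; names that differ only in an ending like _2 or _b are one class to them, and where a whole thing is asked for, a point or a joint stands for the part that bears it (a point fixed in the world has none). Each returns a list of dicts, best first, with "conf" (0 to 1); they miss things now and then, are a little off and sometimes report something else, mostly with a low value. They report only what shows in the picture. A call takes as long as a camera call. They do not tell look-alikes from the thing itself.
- silhouettes(query, picture): "region" (384x512 bool, what is visible of it) and "bbox" ([left, top, right, bottom] in pixels, round what is visible of it).
The state is a dict: "clock": time; "joint_pos": joint angles; "joint_vel": joint speeds; "tau": joint torques, N m; "eef_pos": TCP position; "tool_rot": TCP orientation; "ft_force": force on the tool from outside, world axes, zero at the start; "ft_torque": the same for the moment, N m; "grip_width": finger opening in m; "grasp_force": force on a finger pad.
Only numpy, scipy, OpenCV 4.12 (cv2) and the standard library are available. Lean on these libraries where they do the work, as an engineer would, in place of code of your own. Each camera call takes 0.05 s, during which the arm holds its last target. There are 200 camera calls.

## Working session

There is one attempt and no reset: what is moved stays moved. The work goes in short steps, Python scripts to look and compute and a tool call to move; the robot and the scene stay as the last step left them, time stands still between calls to the robot, and variables do not carry over. Pictures are saved under pics/ and viewed, at most 14 in all, crops included, and the job is handed in when it is done.

Besides the shell and the picture viewer there is one more tool, called after ">>>" as name([rows], argument=value, ...), one row to a line, values as JSON. drive_tool: Moves the arm, as the interface text tells. Its arguments: {"type":"object","properties":{"increments":{"type":"array"}},"required":["increments"]}

```bash
mkdir -p pics; cat > h.py <<'E'
import numpy as np, cv2
from workcell import get_obs, camera, job_done, silhouettes
def ray(c,u,v):
    R=c["view"][:3,:3];t=c["view"][:3,3]
    d=R.T@np.linalg.inv(c["K"])@np.array([u,v,1.]);o=-R.T@t
    return o,d
def atz(c,u,v,z):
    o,d=ray(c,u,v);return (o+d*(z-o[2])/d[2])
def proj(c,p):
    q=c["view"]@np.append(p,1);q=c["K"]@q[:3];return q[:2]/q[2]
def tri(rs):
    A=0;b=0
    for o,d in rs:
        d=d/np.linalg.norm(d);P=np.eye(3)-np.outer(d,d);A=A+P;b=b+P@o
    return np.linalg.solve(A,b)
def save(c,n): cv2.imwrite(f"pics/{n}.png",cv2.cvtColor(c["image"],cv2.COLOR_RGB2BGR))
NAMES="long_tray short_tray ink_bottle seal_stamp flat_brush paint_jar cork_block figure water_glass paint_tin".split()
E
python3 - <<'E'
from h import *
for n in ("scene","top"):
    c=camera(n);save(c,n+"0")
    R=c["view"][:3,:3];print(n,"pos",(-R.T@c["view"][:3,3]).round(3))
    for q in NAMES:
        for s in silhouettes(q,c):
            if s["conf"]<.2: continue
            ys,xs=np.nonzero(s["region"]);m=(xs.mean(),ys.mean())
            print(q,round(s["conf"],2),np.round(s["bbox"]).astype(int),np.round(m),atz(c,*m,0.02).round(3)[:2],len(xs))
print(get_obs()["clock"])
E
```

```text
scene pos [1.276 0.503 1.24 ]
long_tray 0.88 [296 172 351 239] [321. 203.] [0.478 0.306] 2500
short_tray 0.81 [131 106 185 148] [156. 128.] [ 0.469 -0.296] 1180
ink_bottle 0.78 [206 185 216 207] [210. 196.] [0.614 0.002] 198
seal_stamp 0.67 [195 140 207 163] [198. 154.] [ 0.495 -0.115] 180
flat_brush 0.85 [247 254 280 283] [263. 266.] [0.744 0.25 ] 452
flat_brush 0.83 [364 225 403 246] [384. 237.] [0.495 0.511] 376
flat_brush 0.63 [410 204 448 216] [424. 212.] [0.358 0.588] 349
flat_brush 0.51 [248 169 269 202] [259. 185.] [0.509 0.114] 321
paint_jar 0.73 [219 160 236 181] [227. 170.] [ 0.507 -0.003] 213
cork_block 0.92 [223 205 252 229] [238. 216.] [0.635 0.113] 444
water_glass 0.74 [134 192 154 221] [141. 207.] [ 0.747 -0.156] 552
water_glass 0.5 [165 166 179 193] [172. 180.] [ 0.62  -0.131] 227
paint_tin 0.64 [200 233 224 263] [213. 250.] [0.767 0.104] 516
paint_tin 0.25 [130 107 182 148] [156. 128.] [ 0.468 -0.297] 1130
top pos [0.431 0.152 1.107]
long_tray 0.84 [177 194 230 261] [205. 228.] [0.459 0.302] 2988
short_tray 0.96 [386 210 438 259] [413. 233.] [ 0.455 -0.303] 1967
seal_stamp 0.44 [339 212 356 224] [347. 216.] [ 0.5   -0.109] 146
flat_brush 0.81 [ 83 250 124 271] [106. 266.] [0.348 0.582] 354
flat_brush 0.73 [217 118 237 158] [227. 136.] [0.734 0.248] 313
flat_brush 0.62 [120 200 155 232] [136. 217.] [0.487 0.505] 367
flat_brush 0.57 [262 201 282 235] [271. 215.] [0.5   0.112] 323
paint_jar 0.55 [301 205 318 224] [310. 214.] [ 0.505 -0.002] 203
cork_block 0.78 [261 161 286 186] [271. 172.] [0.628 0.112] 324
figure 0.67 [343 169 359 184] [351. 175.] [ 0.624 -0.125] 204
figure 0.3 [339 208 358 225] [346. 216.] [ 0.5   -0.108] 157
water_glass 0.96 [347 116 369 140] [359. 128.] [ 0.766 -0.151] 487
water_glass 0.72 [256 199 282 237] [271. 215.] [0.5   0.113] 401
water_glass 0.24 [180 195 231 260] [205. 228.] [0.459 0.303] 3019
paint_tin 0.92 [263 113 282 139] [273. 126.] [0.771 0.108] 388
1.1
```

View pics/top0.png

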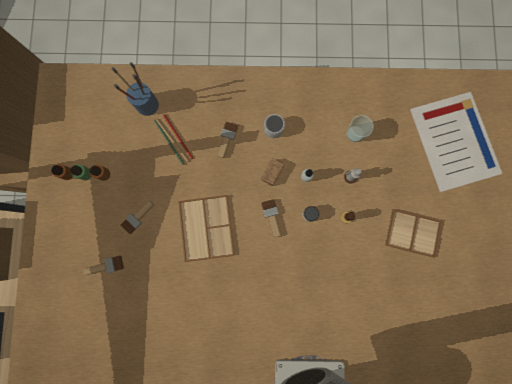

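View pics/scene0.png

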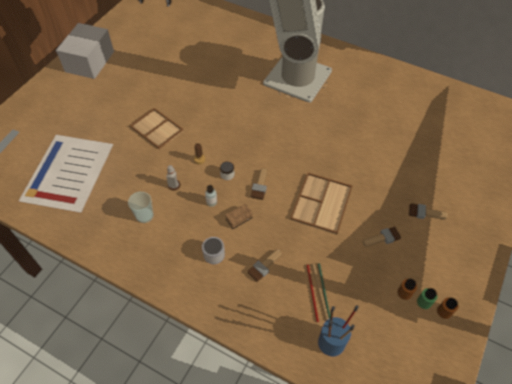

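The top view shows four brush look-alikes, at pixels (271,215), (227,138), (137,217) and (105,266). The one nearest the base (which sits at the bottom, about (310,380)) is (271,215), roughly world (0.50, 0.11). In the scene view it is at (259,185). The pointed figure is at top (352,175), the bottle at (308,174), the jar at (311,214), the stamp at (348,216) and the cork at (273,172).

```bash
python3 - <<'E'
from h import *
from scipy.spatial.transform import Rotation as Ro
o=get_obs();print(o["eef_pos"].round(4) if hasattr(o["eef_pos"],'round') else o["eef_pos"]);R=Ro.from_quat(o["tool_rot"]).as_matrix();print(R.round(3),o["grip_width"])
w=camera("wrist");V=w["view"];print("wrist cam pos",(-V[:3,:3].T@V[:3,3]).round(3));print(V[:3,:3].round(3),w["K"].round(1))
c=camera("top")
im=cv2.resize(c["image"][150:280,160:450],None,fx=2.7,fy=2.7,interpolation=cv2.INTER_CUBIC);cv2.imwrite("pics/crop.png",im[:,:,::-1])
for q in ("long_tray","short_tray","flat_brush","cork_block"):
    for s in silhouettes(q,c):
        if s["conf"]<.5: continue
        z={"long_tray":.011,"short_tray":.011}.get(q,.018)
        ct=cv2.findContours(s["region"].astype(np.uint8),0,1)[0];ct=max(ct,key=cv2.contourArea)[:,0]
        P=np.array([atz(c,*p,z)[:2] for p in ct],np.float32)*1000
        print(q,[np.round(v,1) for v in cv2.minAreaRect(P)])
E
```

```text
[ 0.161  -0.4734  0.2313]
[[ 0.947  0.322 -0.   ]
 [ 0.322 -0.947 -0.   ]
 [-0.     0.    -1.   ]] 0.08499403972800976
wrist cam pos [ 0.233 -0.449  0.374]
[[ 0.322 -0.947  0.   ]
 [-0.905 -0.308  0.294]
 [-0.279 -0.095 -0.956]] [[327.9   0.  254.8]
 [  0.  327.9 191.9]
 [  0.    0.    1. ]]
long_tray [array([461.2, 303.7]), array([179.7, 145.2]), np.float64(8.2)]
long_tray [array([ 456.5, -305.6]), array([148.7, 112.1]), np.float64(77.5)]
short_tray [array([ 454.9, -304.2]), array([148. , 110.8]), np.float64(77.0)]
flat_brush [array([491. , 107.6]), array([107.9,  40.9]), np.float64(19.2)]
flat_brush [array([723.2, 250.6]), array([ 41.3, 110.1]), np.float64(73.4)]
flat_brush [array([493.7, 501.7]), array([ 42.2, 107.3]), np.float64(47.4)]
flat_brush [array([345. , 593.7]), array([ 42.3, 114.5]), np.float64(14.8)]
cork_block [array([629.4, 111.7]), array([40.6, 73.1]), np.float64(62.9)]
cork_block [array([ 455.5, -302.1]), array([147.6, 110.1]), np.float64(76.7)]
```

View pics/crop.png

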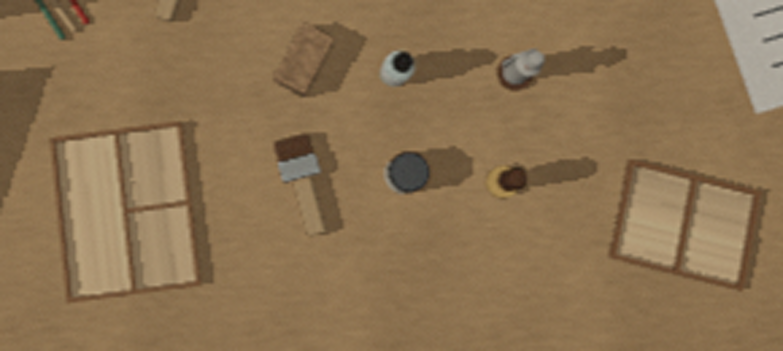

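The crop confirms the brush at crop (300,185), with its bristles up-left and its handle down-right. The cork is at (303,60), the bottle at (398,67), the jar at (408,172), the stamp at (507,180), and the white pointed figure at (520,65), which I leave alone. Next I move the wrist camera over the short tray.

>>> drive_tool([
  [[33, 22, 10], [0, 0, -2.35], 1],
  [[33, 22, 10], [0, 0, -2.35], 1],
  [[33, 22, 10], [0, 0, -2.35], 1],
  [[33, 22, 10], [0, 0, -2.35], 1],
  [[33, 22, 10], [0, 0, -2.35], 1],
  [[33, 22, 10], [0, 0, -2.35], 1],
  [[33, 22, 10], [0, 0, -2.35], 1],
  [[33, 22, 10], [0, 0, -2.35], 1],
])

```text
clock: 2.07
eef_pos: [0.4264, -0.296, 0.312]
tool_rot: [1.0, -0.001, 0.0, 0.0]
ft_force: [0.6, -1.3, 0.6]
grip_width: 0.0854
grasp_force: 0.0
```

```bash
cat >> h.py <<'E'
def load(n):
    d=np.load(f"{n}.npz");return {k:d[k] for k in d}
def look(tag,qs,thr=.4):
    c=camera("wrist");save(c,tag);np.savez(f"{tag}.npz",image=c["image"],K=c["K"],view=c["view"])
    out={}
    for q in qs:
        for s in silhouettes(q,c):
            if s["conf"]<thr: continue
            out.setdefault(q,[]).append(s["region"])
            ys,xs=np.nonzero(s["region"]);m=(xs.mean(),ys.mean())
            ct=max(cv2.findContours(s["region"].astype(np.uint8),0,1)[0],key=cv2.contourArea)[:,0]
            z=.011 if "tray" in q else .018 if "brush" in q else .03
            P=np.array([atz(c,*p,z)[:2] for p in ct],np.float32)*1000
            r=cv2.minAreaRect(P)
            print(q,round(s["conf"],2),np.round(s["bbox"]).astype(int),np.round(atz(c,*m,z)*1000)[:2],"rect",np.round(r[0]),np.round(r[1]),round(r[2],1))
    np.savez(f"{tag}_m.npz",**{k:np.array(v) for k,v in out.items()})
    return c
def yaw():
    from scipy.spatial.transform import Rotation as Ro
    R=Ro.from_quat(get_obs()["tool_rot"]).as_matrix();return np.degrees(np.arctan2(R[1,0],R[0,0]))
E
python3 - <<'E'
from h import *
look("w1",["short_tray","seal_stamp"]);o=get_obs();print(o["eef_pos"],yaw(),o["clock"],np.round(o["joint_pos"],2))
E
```

```text
short_tray 0.73 [204  68 327 179] [ 461. -306.] rect [ 458. -306.] [146. 110.] 76.6
seal_stamp 0.94 [ 74  78 126 108] [ 502. -108.] rect [ 503. -107.] [59. 33.] 81.0
[ 0.42738857 -0.29579508  0.31171652] 0.31004558806609006 2.2167 [-0.61  0.26  0.24  1.55 -0.    2.53]
```

>>> drive_tool([
  [[14, 30, 1], [0, 0, 0], 1],
  [[14, 30, 1], [0, 0, 0], 1],
  [[14, 30, 1], [0, 0, 0], 1],
  [[14, 30, 1], [0, 0, 0], 1],
  [[14, 30, 1], [0, 0, 0], 1],
  [[14, 30, 1], [0, 0, 0], 1],
  [[14, 30, 1], [0, 0, 0], 1],
  [[14, 30, 1], [0, 0, 0], 1],
])

```text
clock: 2.88
eef_pos: [0.5366, -0.0574, 0.3191]
tool_rot: [1.0, -0.001, -0.0, 0.0]
ft_force: [0.5, -0.2, 0.5]
grip_width: 0.0854
grasp_force: 0.0
```

```bash
python3 - <<'E'
from h import *
look("w2",NAMES);o=get_obs();print(o["eef_pos"],yaw(),o["clock"],np.round(o["joint_pos"],2))
E
```

```text
long_tray 0.58 [  2 133  78 258] [463. 270.] rect [466. 285.] [182. 121.] 7.1
short_tray 0.8 [369 151 487 245] [ 462. -304.] rect [ 459. -304.] [150. 112.] 76.9
ink_bottle 0.72 [186  69 216  97] [622.  11.] rect [622.  10.] [40. 32.] 89.9
seal_stamp 0.91 [277 161 305 195] [ 503. -108.] rect [ 501. -107.] [48. 33.] 7.9
flat_brush 0.86 [112 136 158 216] [506. 109.] rect [496. 106.] [109.  47.] 16.8
flat_brush 0.56 [ 2  0 12 39] [696. 247.] rect [695. 247.] [12. 47.] 77.0
paint_jar 0.73 [196 153 230 189] [510.  -2.] rect [509.  -3.] [44. 51.] 44.0
cork_block 0.95 [ 94  40 151 107] [632. 106.] rect [631. 107.] [49. 71.] 62.9
figure 0.85 [289  65 327  95] [ 624. -124.] rect [ 625. -124.] [37. 42.] 28.5
[ 0.53662739 -0.05848392  0.31946583] -0.12611781517887224 3.4333 [-0.11  0.31  0.32  1.58 -0.    3.04]
```

>>> drive_tool([
  [[-6, 24, 1], [0, 0, 0], 1],
  [[-6, 24, 1], [0, 0, 0], 1],
  [[-6, 24, 1], [0, 0, 0], 1],
  [[-6, 24, 1], [0, 0, 0], 1],
  [[-6, 24, 1], [0, 0, 0], 1],
  [[-6, 24, 1], [0, 0, 0], 1],
  [[-6, 24, 1], [0, 0, 0], 1],
  [[-6, 24, 1], [0, 0, 0], 1],
])

```text
clock: 4.1
eef_pos: [0.4924, 0.066, 0.3275]
tool_rot: [0.998, 0.05, -0.002, -0.028]
ft_force: [-0.3, -0.1, -0.3]
grip_width: 0.0854
grasp_force: 0.0
```

```bash
python3 - <<'E'
from h import *
look("w3",NAMES);o=get_obs();print(o["eef_pos"],yaw(),o["clock"],np.round(o["joint_pos"],2))
E
```

```text
long_tray 0.96 [ 39  83 159 210] [471. 303.] rect [464. 303.] [180. 149.] 8.5
short_tray 0.76 [460 144 512 235] [ 461. -256.] rect [ 466. -271.] [ 87. 110.] 77.1
ink_bottle 0.95 [312  33 341  64] [623.   9.] rect [623.   9.] [36. 38.] 10.1
seal_stamp 0.92 [378 141 418 173] [ 502. -108.] rect [ 500. -109.] [57. 34.] 61.1
flat_brush 0.89 [216  99 252 179] [507. 112.] rect [495. 109.] [107.  42.] 15.5
paint_jar 0.68 [299 127 338 162] [509.  -1.] rect [509.  -1.] [47. 45.] 8.1
cork_block 0.91 [218   2 273  71] [633. 110.] rect [632. 110.] [44. 70.] 62.2
figure 0.65 [410  42 471  78] [ 625. -127.] rect [ 624. -131.] [37. 70.] 9.4
[0.49302751 0.06501691 0.32718213] 5.622453273308797 4.65 [0.1  0.22 0.22 1.57 0.06 3.14]
```

View pics/w3.png

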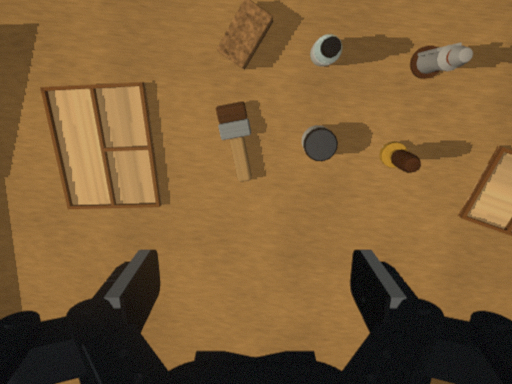

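View pics/w2.png

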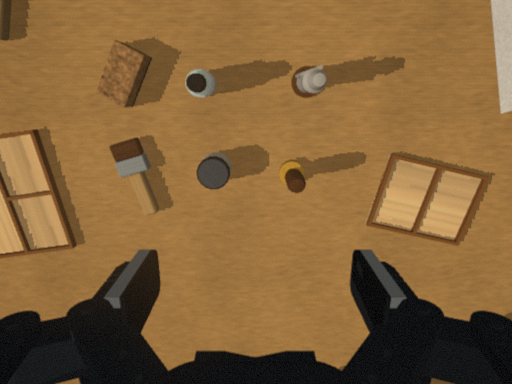

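Both wrist views agree. In w3 the brush is at (234,140), the jar at (320,143), the stamp at (400,157), the bottle at (326,48), the figure at (440,60) and the cork at (246,33); the trays show in full or in part. Joint 6 hit its limit here, so I will use the half-turned tool family from now on. Next I fit the solid outlines across the views.

```bash
cat >> h.py <<'E'
def cyl(*pr): # (r,z)...
    a=np.linspace(0,2*np.pi,40,endpoint=False)
    return np.vstack([np.c_[r*np.cos(a),r*np.sin(a),0*a+z] for r,z in pr])
def box(x0,x1,w,h): return np.array([[x,y,z] for x in(x0,x1) for y in(-w/2,w/2) for z in(0,h)])
M={"ink_bottle":[cyl((.016,0),(.016,.056)),cyl((.010,.056),(.010,.08))],"seal_stamp":[cyl((.018,0),(.018,.014)),cyl((.012,.014),(.012,.078))],
"flat_brush":[box(-.055,.009,.02,.018),box(.009,.055,.042,.018)],"paint_jar":[cyl((.022,0),(.022,.042))],"cork_block":[box(-.035,.035,.04,.03)],
"long_tray":[box(-.09,.09,.145,.011)],"short_tray":[box(-.055,.055,.145,.011)]}
S=4
def render(q,c,p):
    R=np.array([[np.cos(p[2]),-np.sin(p[2]),0],[np.sin(p[2]),np.cos(p[2]),0],[0,0,1]])
    m=np.zeros((384*S,512*S),np.uint8)
    for P in M[q]:
        W=P@R.T+[p[0],p[1],p[3]]
        C=np.c_[W,np.ones(len(W))]@c["view"].T;u=C[:,:3]@c["K"].T;u=u[:,:2]/u[:,2:]
        cv2.fillConvexPoly(m,cv2.convexHull(np.round((u+.5)*S).astype(np.int32)),1)
    return m.astype(bool)
def fit(q,views,p0,freez=True):
    from scipy.optimize import minimize
    vs=[(c,cv2.resize(m.astype(np.uint8),None,fx=S,fy=S,interpolation=0).astype(bool)) for c,m in views]
    def f(v):
        p=[v[0],v[1],v[2]*10,v[3] if freez else 0];s=0
        for c,m in vs:
            r=render(q,c,p);s+=1-(r&m).sum()/max(1,(r|m).sum())
        return s/len(vs)
    x0=np.array([p0[0],p0[1],p0[2]/10,0]);sx=np.vstack([x0]+[x0+d for d in np.diag([.006,.006,.006,.006])])
    o=minimize(f,x0,method="Nelder-Mead",options=dict(initial_simplex=sx,xatol=1e-4,fatol=1e-4,maxiter=200))
    return o.x*[1,1,10,1],o.fun
E
python3 - <<'E'
from h import *
W={t:load(t) for t in("w1","w2","w3")};K={t:np.load(t+"_m.npz") for t in W}
for q,g,ts in [("short_tray",(.458,-.305,-.23),("w1","w2")),("seal_stamp",(.495,-.108,0),("w2","w3")),("ink_bottle",(.615,.005,0),("w2","w3")),("flat_brush",(.497,.108,.28),("w2","w3")),("paint_jar",(.505,0,0),("w2","w3")),("cork_block",(.63,.11,-.48),("w2","w3")),("long_tray",(.463,.303,.13),("w3",))]:
    for fz in (True,False):
        x,e=fit(q,[(W[t],K[t][q][0]) for t in ts],g,fz);print(q,np.round(x[:2]*1000,1),"yaw",round(np.degrees(x[2]),1),"z",round(x[3]*1000,1) if fz else 0,"1-IoU",round(e,3))
E
```

```text
short_tray [ 458.  -306.2] yaw -13.1 z -0.5 1-IoU 0.016
short_tray [ 458.  -306.1] yaw -13.2 z 0 1-IoU 0.017
seal_stamp [ 501.1 -108.4] yaw 5.1 z -9.6 1-IoU 0.112
seal_stamp [ 501.8 -107.7] yaw 1.4 z 0 1-IoU 0.129
ink_bottle [621.9   9.8] yaw -0.6 z -3.1 1-IoU 0.046
ink_bottle [621.8   9.9] yaw -2.4 z 0 1-IoU 0.055
flat_brush [493.4 111.1] yaw 16.7 z -5.6 1-IoU 0.11
flat_brush [494. 110.] yaw 15.9 z 0 1-IoU 0.122
paint_jar [508.1  -1. ] yaw 2.7 z -3.4 1-IoU 0.053
paint_jar [508.6  -0.6] yaw 1.7 z 0 1-IoU 0.062
cork_block [632.6 111.9] yaw -26.5 z -2.3 1-IoU 0.035
cork_block [632.5 111.5] yaw -27.4 z 0 1-IoU 0.041
long_tray [462.5 308.7] yaw 8.3 z -6.8 1-IoU 0.017
long_tray [463.4 305.1] yaw 8.1 z 0 1-IoU 0.029
```

>>> drive_tool([
  [[0, 2, -8], [0, 0, 7], 1],
  [[0, 2, -8], [-3.2, -0.4, 6.3], 1],
  [[0, 2, -8], [0, 0, 7.1], 1],
  [[0, 2, -8], [0, 0, 7.1], 1],
  [[0, 2, -8], [0, 0, 7.1], 1],
  [[0, 2, -8], [0, 0, 7.1], 1],
  [[0, 2, -8], [0, 0, 7.1], 1],
  [[0, 2, -8], [0, 0, 7.1], 1],
])

```text
clock: 5.32
eef_pos: [0.4929, 0.0813, 0.2628]
tool_rot: [0.858, 0.514, -0.004, 0.002]
ft_force: [0.4, 0.4, -0.2]
grip_width: 0.0854
grasp_force: 0.0
```

>>> drive_tool([
  [[0, 2, -8], [0, 0, 7.1], 1],
  [[0, 2, -8], [0, 0, 7.1], 1],
  [[0, 2, -8], [0, 0, 7.1], 1],
  [[0, 2, -8], [0, 0, 7.1], 1],
  [[0, 2, -8], [0, 0, 7.1], 1],
  [[0, 2, -8], [0, 0, 7.1], 1],
  [[0, 2, -8], [0, 0, 7.1], 1],
  [[0, 2, -8], [0, 0, 7.1], 1],
])

```text
clock: 5.98
eef_pos: [0.493, 0.0973, 0.1989]
tool_rot: [0.51, 0.86, -0.002, 0.004]
ft_force: [0.1, 0.3, 0.2]
grip_width: 0.0856
grasp_force: 0.0
```

>>> drive_tool([
  [[0, 2, -8], [0, 0, 7.1], 1],
  [[0, 2, -8], [0, 0, 7.1], 1],
  [[0, 2, -8], [0, 0, 7.1], 1],
  [[0, 2, -8], [0, 0, 7.1], 1],
  [[0, 2, -8], [0, 0, 7.1], 1],
  [[0, 2, -8], [0, 0, 7.1], 1],
  [[0, 0, 0], [0, 0, 7.1], 1],
  [[0, 0, 0], [0, 0, 7.1], 1],
])

```text
clock: 6.65
eef_pos: [0.4925, 0.1092, 0.1505]
tool_rot: [0.039, 0.999, -0.0, 0.004]
ft_force: [0.9, -0.7, 0.1]
grip_width: 0.0858
grasp_force: 0.0
```

```bash
cat >> h.py <<'E'
def st(x=None,y=None,yw=None):
    from scipy.spatial.transform import Rotation as Ro
    o=get_obs();p=np.array(o["eef_pos"])*1000;R=Ro.from_quat(o["tool_rot"])
    print("t",round(o["clock"],2),"p",p.round(1),"yaw",round(yaw(),1),"grip",round(o["grip_width"]*1000,1),round(o["grasp_force"],1),"F",np.round(o["ft_force"],1),"j6",round(o["joint_pos"][5],2))
    if x is not None:
        T=Ro.from_euler("z",yw,degrees=True)*Ro.from_quat([1,0,0,0])
        print("need d",np.round([x-p[0],y-p[1]],1),"rot",(T*R.inv()).as_rotvec(degrees=True).round(2))
E
python3 -c "
from h import *
st(489,108.6,196)"
```

```text
t 6.65 p [492.5 109.2 150.5] yaw 175.5 grip 85.8 0.0 F [ 0.9 -0.7  0.1] j6 0.3
need d [-3.5 -0.6] rot [-1.000e-02  4.300e-01  2.051e+01]
```

>>> drive_tool([
  [[-2, 0, 0], [0, 0.4, 6.8], 1],
  [[-1, 0, 0], [0, 0, 6.8], 1],
  [[0, 0, 0], [0, 0, 6.8], 0.6],
  [[0, 0, 0], [0, 0, 0], 0.6],
])

```text
clock: 6.98
eef_pos: [0.49, 0.1092, 0.1513]
tool_rot: [-0.136, 0.991, -0.0, 0.001]
ft_force: [-0.7, -0.6, -0.8]
grip_width: 0.0639
grasp_force: 0.0
```

```bash
python3 - <<'E'
from h import *
look("b1",["flat_brush","cork_block","paint_jar"])
c=load("b1");k=np.load("b1_m.npz")
for z in(True,False):
    x,e=fit("flat_brush",[(c,k["flat_brush"][0])],(.494,.110,.28),z);print(x[:2]*1000,np.degrees(x[2]),x[3],e)
st(489,108.6,196)
E
```

```text
flat_brush 0.73 [230 116 274 240] [498. 110.] rect [493. 107.] [109.  42.] 20.7
cork_block 0.82 [176 270 254 354] [620. 110.] rect [622. 110.] [50. 86.] 64.3
paint_jar 0.6 [ 84 140 157 200] [506.  -1.] rect [506.  -1.] [45. 60.] 48.8
[495.98107755 109.32012699] 16.37139460524547 -0.011517662609892662 0.054454263195605423
[493.77415659 108.89097931] 16.238322210975298 0.005878747984584681 0.09222534618333811
t 7.18 p [490.  109.3 151.3] yaw -164.6 grip 51.4 0.0 F [0.5 0.8 0.1] j6 -0.05
need d [-1.  -0.7] rot [-0.01  0.11  0.58]
```

View pics/b1.png

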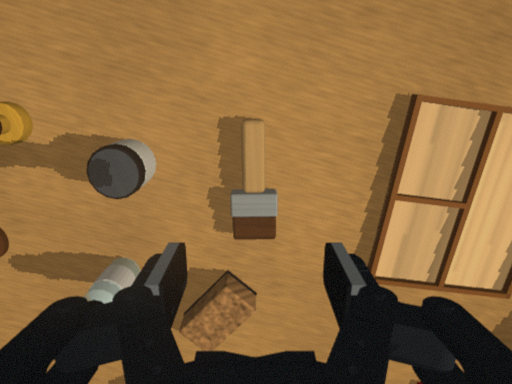

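The brush lies straight between the open fingers, at pixel (254,180), aligned with the closing direction. I descend and grip.

>>> drive_tool([
  [[0, -1, -35], [0, 0, 0.5], 0.6],
  [[-1, 0, -35], [0, 0, 0], 0.6],
  [[0, 0, -35], [0, 0, 0], 0.6],
  [[0, 0, -30], [0, 0, 0], 0.6],
  [[0, 0, -12], [0, 0, 0], 0.6],
  [[0, 0, 0], [0, 0, 0], 0],
  [[0, 0, 0], [0, 0, 0], 0],
  [[0, 0, 0], [0, 0, 0], 0],
])

```text
clock: 7.85
eef_pos: [0.49, 0.1086, 0.0055]
tool_rot: [-0.139, 0.99, 0.0, 0.002]
ft_force: [-0.3, 0.7, -0.4]
grip_width: 0.0186
grasp_force: 60.7
```

>>> drive_tool([
  [[0, 0, 0], [0, 0, 0], 0],
  [[0, 0, 0], [0, 0, 0], 0],
  [[0, 0, 0], [0, 0, 0], 0],
])

```text
clock: 8.1
eef_pos: [0.4898, 0.1086, 0.0055]
tool_rot: [-0.139, 0.99, 0.0, 0.002]
ft_force: [-0.1, -0.7, -1.0]
grip_width: 0.018
grasp_force: 60.6
```

```bash
python3 -c "
from h import *
st(489,108.6,196)"
```

```text
t 8.1 p [489.8 108.6   5.5] yaw -164.0 grip 18.0 60.6 F [-0.1 -0.7 -1. ] j6 -0.06
need d [-0.8  0. ] rot [-0.04  0.25 -0.04]
```

>>> drive_tool([
  [[0, 0, 16], [0, 0, 0], 0],
  [[0, 0, 40], [0, 0, 0], 0],
  [[-6, 38, 0], [0, 0, -1.3], 0],
  [[-6, 38, 0], [0, 0, -1.3], 0],
  [[-6, 38, 0], [0, 0, -1.3], 0],
  [[-6, 38, 0], [0, 0, -1.3], 0],
  [[-6, 38, 0], [0, 0, -1.3], 0],
  [[-6, 40, 0], [0, 0, -1.3], 0],
])

```text
clock: 8.77
eef_pos: [0.4525, 0.34, 0.0611]
tool_rot: [-0.071, 0.997, 0.0, 0.002]
ft_force: [1.3, -0.4, 0.7]
grip_width: 0.0183
grasp_force: 60.7
```

>>> drive_tool([
  [[0, 0, 0], [0, 0, 0], 0],
  [[0, 0, 0], [0, 0, 0], 0],
])

```text
clock: 8.93
eef_pos: [0.4525, 0.3408, 0.0608]
tool_rot: [-0.074, 0.997, 0.0, 0.002]
ft_force: [1.1, -0.4, -1.1]
grip_width: 0.0181
grasp_force: 60.7
```

```bash
python3 - <<'E'
from h import *
look("b2",["long_tray","flat_brush"]);st(453.5,339,188)
E
```

```text
long_tray 0.91 [ 55  69 320 341] [427. 291.] rect [451. 303.] [158. 146.] 8.5
flat_brush 0.71 [225 147 288 358] [476. 345.] rect [482. 346.] [145.  42.] 8.5
flat_brush 0.6 [421 247 512 344] [487. 495.] rect [488. 490.] [55. 65.] 32.6
t 9.08 p [452.8 337.3  60.4] yaw -171.8 grip 18.0 60.7 F [-0.3 -0.3 -0.5] j6 0.5
need d [0.7 1.7] rot [ 0.04  0.09 -0.2 ]
```

View pics/b2.png

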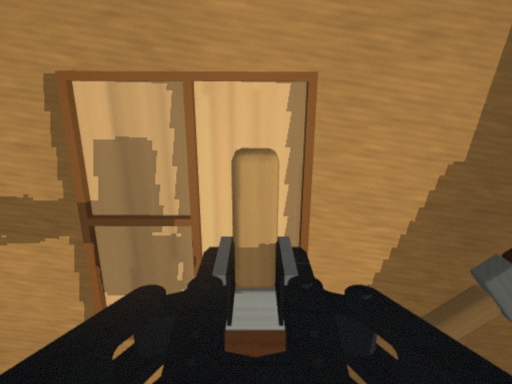

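The brush sits level in the grip, at column 256, above the middle of the long compartment (inner columns about 198–305). I lower and release.

>>> drive_tool([
  [[0, 0, -25], [0, 0, 0], 0],
  [[0, 0, -19], [0, 0, 0], 0],
  [[0, 0, -6], [0, 0, 0], 0],
  [[0, 0, 0], [0, 0, 0], 0],
  [[0, 0, 0], [0, 0, 0], 0.38],
  [[0, 0, 0], [0, 0, 0], 0.38],
  [[0, 0, 12], [0, 0, 0], 0.38],
  [[0, 0, 35], [0, 0, 0], 0.5],
])

```text
clock: 9.75
eef_pos: [0.4498, 0.3352, 0.0533]
tool_rot: [-0.071, 0.997, -0.003, -0.003]
ft_force: [-0.9, -0.8, 0.6]
grip_width: 0.0422
grasp_force: 0.0
```

>>> drive_tool([
  [[0, 0, 40], [0, 0, 0], 0.7],
  [[0, 0, 40], [0, 0, 0], 0.7],
  [[0, 0, 0], [0, 0, 0], 0.7],
])

```text
clock: 10.0
eef_pos: [0.4576, 0.3412, 0.1469]
tool_rot: [-0.072, 0.997, 0.004, 0.008]
ft_force: [2.0, 1.0, 0.1]
grip_width: 0.0599
grasp_force: 0.0
```

```bash
python3 - <<'E'
from h import *
look("b3",["long_tray","flat_brush"])
c=load("b3");k=np.load("b3_m.npz")
for q,g in(("long_tray",(.463,.305,.14)),("flat_brush",(.458,.34,.14))):
    x,e=fit(q,[(c,k[q][0])],g,False);print(q,x[:2]*1000,np.degrees(x[2]),e)
st(632.5,111.5,153)
E
```

```text
long_tray 0.58 [115  68 299 270] [447. 298.] rect [463. 304.] [181. 147.] 8.0
flat_brush 0.88 [367 185 483 284] [485. 506.] rect [493. 501.] [ 51. 108.] 49.6
flat_brush 0.79 [226 111 274 236] [461. 338.] rect [456. 337.] [109.  41.] 8.0
long_tray [462.71042387 303.80991918] 8.30336448885239 0.15009136965338954
flat_brush [458. 340.] 8.021409131831525 1.0
t 10.15 p [453.4 338.2 138.3] yaw -171.8 grip 59.8 0.0 F [ 0.1 -0.5 -0.7] j6 0.5
need d [ 179.1 -226.7] rot [ -0.     0.22 -35.21]
```

View pics/b3.png

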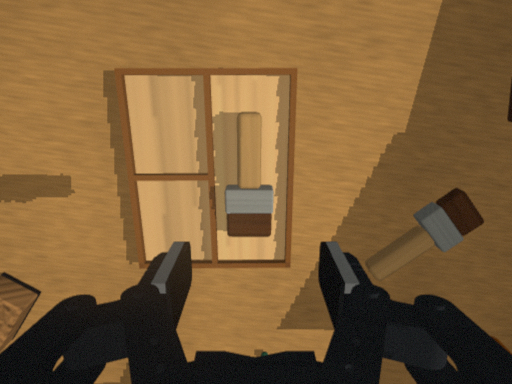

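The brush lies flat in the long compartment at (249,175), clear of all walls. Next is the cork.

>>> drive_tool([
  [[22, -28, 1], [0, 0, -4.4], 0.8],
  [[22, -28, 1], [0, 0, -4.4], 0.8],
  [[22, -28, 1], [0, 0, -4.4], 0.8],
  [[22, -28, 1], [0, 0, -4.4], 0.8],
  [[22, -28, 1], [0, 0, -4.4], 0.8],
  [[22, -28, 1], [0, 0, -4.4], 0.8],
  [[22, -28, 1], [0, 0, -4.4], 0.8],
  [[24, -30, 1], [0, 0, -4.4], 0.8],
])

```text
clock: 10.82
eef_pos: [0.6301, 0.1106, 0.1429]
tool_rot: [0.235, 0.972, -0.001, -0.001]
ft_force: [-0.5, 0.9, 0.3]
grip_width: 0.0684
grasp_force: 0.0
```

>>> drive_tool([
  [[0, 0, 0], [0, 0, 0], 0.8],
  [[0, 0, 0], [0, 0, 0], 0.8],
])

```text
clock: 10.98
eef_pos: [0.6306, 0.1097, 0.1426]
tool_rot: [0.235, 0.972, -0.001, -0.001]
ft_force: [-0.0, 0.5, -0.5]
grip_width: 0.0684
grasp_force: 0.0
```

```bash
cat >> h.py <<'E'
def near(tag,q,g,others=()):
    look(tag,[q,*others]);c=load(tag);k=np.load(tag+"_m.npz")
    if q not in k: print("missing",q);return
    i=min(range(len(k[q])),key=lambda i:np.linalg.norm(atz(c,*np.argwhere(k[q][i]).mean(0)[::-1],.02)[:2]-g[:2]))
    for z in(True,False):
        x,e=fit(q,[(c,k[q][i])],g,z);print(" fit",q,np.round(x[:2]*1000,1),"yaw",round(np.degrees(x[2]),1),"z",round(x[3]*1000,1) if z else 0,round(e,3))
E
python3 - <<'E'
from h import *
near("c1","cork_block",(.6325,.1115,-.48));st(632.5,111.5,153)
E
```

```text
cork_block 0.88 [230 142 282 231] [628. 113.] rect [630. 112.] [41. 74.] 63.2
 fit cork_block [631.9 111. ] yaw -26.9 z -1.8 0.025
 fit cork_block [631.5 111.2] yaw -26.4 z 0 0.028
t 11.08 p [629.5 112.1 143.3] yaw 153.0 grip 68.6 0.0 F [-0.   0.8 -0.1] j6 0.65
need d [ 3.  -0.6] rot [ 0.08 -0.14 -0.05]
```

>>> drive_tool([
  [[1, 0, -35], [0, 0, 0], 0.8],
  [[0, 0, -35], [0, 0, 0], 0.8],
  [[0, 0, -35], [0, 0, 0], 0.8],
  [[0, 0, -25], [0, 0, 0], 0.8],
  [[0, 0, -10], [0, 0, 0], 0.8],
  [[0, 0, 0], [0, 0, 0], 0],
  [[0, 0, 0], [0, 0, 0], 0],
  [[0, 0, 0], [0, 0, 0], 0],
])

```text
clock: 11.75
eef_pos: [0.6331, 0.1133, 0.0076]
tool_rot: [0.233, 0.973, 0.0, 0.002]
ft_force: [-0.8, 0.5, -0.3]
grip_width: 0.0389
grasp_force: 62.6
```

>>> drive_tool([
  [[0, 0, 0], [0, 0, 0], 0],
  [[0, 0, 0], [0, 0, 0], 0],
  [[0, 0, 20], [0, 0, 0], 0],
  [[0, 0, 40], [0, 0, 0], 0],
  [[0, 0, 40], [0, 0, 0], 0],
  [[0, 0, 30], [0, 0, 0], 0],
])

```text
clock: 12.25
eef_pos: [0.6332, 0.1124, 0.1398]
tool_rot: [0.233, 0.972, 0.001, 0.003]
ft_force: [1.1, 0.4, 0.7]
grip_width: 0.0388
grasp_force: 62.7
```

```bash
python3 -c "
from h import *
a=np.radians(-13.1)
for s in(1,-1): print('tray slot',s,np.round([458-np.sin(a)*35*s,-306.1+np.cos(a)*35*s],1))
a=np.radians(8.2)
for s in(1,-1): print('long slot',s,np.round([463+np.cos(a)*44*s+np.sin(a)*35,304.5+np.sin(a)*44*s-np.cos(a)*35],1))
st(450,-340,167)"
```

```text
tray slot 1 [ 465.9 -272. ]
tray slot -1 [ 450.1 -340.2]
long slot 1 [511.5 276.1]
long slot -1 [424.4 263.6]
t 12.25 p [633.2 112.4 139.8] yaw 153.0 grip 38.8 62.7 F [1.1 0.4 0.7] j6 0.65
need d [-183.2 -452.4] rot [-0.02  0.36 13.97]
```

>>> drive_tool([
  [[-13, -32, 0], [0, 0, 1], 0],
  [[-13, -32, 0], [0, 0, 1], 0],
  [[-13, -32, 0], [0, 0, 1], 0],
  [[-13, -32, 0], [0, 0, 1], 0],
  [[-13, -32, 0], [0, 0, 1], 0],
  [[-13, -32, 0], [0, 0, 1], 0],
  [[-13, -32, 0], [0, 0, 1], 0],
  [[-13, -32, 0], [0, 0, 1], 0],
])

```text
clock: 12.92
eef_pos: [0.5276, -0.1453, 0.1367]
tool_rot: [0.164, 0.986, -0.0, 0.002]
ft_force: [0.6, 0.1, 0.3]
grip_width: 0.0392
grasp_force: 62.7
```

>>> drive_tool([
  [[-13, -32, 0], [0, 0, 1], 0],
  [[-13, -32, 0], [0, 0, 1], 0],
  [[-13, -32, -10], [0, 0, 1], 0],
  [[-13, -32, -15], [0, 0, 1], 0],
  [[-13, -32, -20], [0, 0, 1], 0],
  [[-13, -35, -20], [0, 0, 1], 0],
  [[0, 0, 0], [0, 0, 0], 0],
  [[0, 0, 0], [0, 0, 0], 0],
])

```text
clock: 13.58
eef_pos: [0.4486, -0.3396, 0.0702]
tool_rot: [0.115, 0.993, 0.0, 0.0]
ft_force: [0.7, 0.9, -0.0]
grip_width: 0.0392
grasp_force: 62.7
```

```bash
python3 - <<'E'
from h import *
for i in range(4): st(450,-340,167); camera("wrist")
look("c2",["short_tray","cork_block"])
E
```

```text
t 13.58 p [ 448.6 -339.6   70.2] yaw 166.8 grip 39.2 62.7 F [ 0.7  0.9 -0. ] j6 -0.42
need d [ 1.4 -0.4] rot [-0.01  0.05  0.21]
t 13.63 p [ 449.8 -338.8   71.1] yaw 166.9 grip 39.0 62.7 F [-0.3  0.5 -0. ] j6 -0.42
need d [ 0.2 -1.2] rot [0.03 0.14 0.08]
t 13.68 p [ 450.6 -338.2   71.7] yaw 167.0 grip 38.8 62.7 F [ 0.3  1.2 -0.3] j6 -0.42
need d [-0.6 -1.8] rot [ 0.07  0.19 -0.02]
t 13.73 p [ 451.2 -337.8   72. ] yaw 167.1 grip 38.9 62.7 F [-0.1 -0.1  0. ] j6 -0.42
need d [-1.2 -2.2] rot [ 0.1   0.22 -0.09]
short_tray 0.92 [190 121 425 282] [ 443. -291.] rect [ 456. -307.] [145. 111.] 76.8
cork_block 0.59 [203 183 306 351] [ 480. -344.] rect [ 486. -345.] [ 62. 120.] 77.7
```

View pics/c2.png

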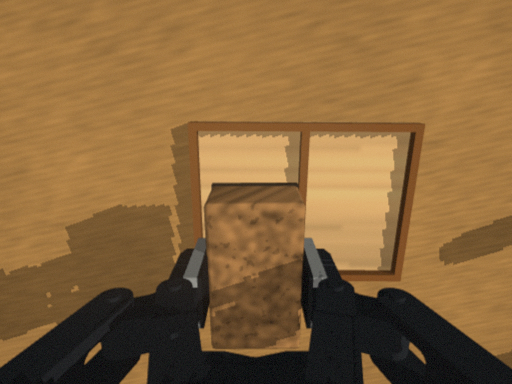

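The cork is held level at (255,265), above the left (-y) compartment (columns 199–301 at row 140). I lower it gently and watch the force.

>>> drive_tool([
  [[0, -2, -25], [0, 0, 0], 0],
  [[0, 0, -22], [0, 0, 0], 0],
  [[0, 0, -8], [0, 0, 0], 0],
  [[0, 0, -3], [0, 0, 0], 0],
  [[0, 0, 0], [0, 0, 0], 0],
])

```text
clock: 14.35
eef_pos: [0.45, -0.3394, 0.0123]
tool_rot: [0.112, 0.994, 0.0, 0.0]
ft_force: [-0.7, 0.6, -0.2]
grip_width: 0.0386
grasp_force: 62.9
```

>>> drive_tool([
  [[0, 0, -2], [0, 0, 0], 0],
  [[0, 0, 0], [0, 0, 0], 0],
])

```text
clock: 14.52
eef_pos: [0.451, -0.3405, 0.0117]
tool_rot: [0.113, 0.994, -0.001, 0.002]
ft_force: [-0.5, 1.4, 0.3]
grip_width: 0.039
grasp_force: 62.9
```

>>> drive_tool([
  [[0, 0, -1.5], [0, 0, 0], 0],
  [[0, 0, 0], [0, 0, 0], 0],
])

```text
clock: 14.68
eef_pos: [0.4511, -0.3407, 0.0109]
tool_rot: [0.113, 0.994, -0.001, 0.002]
ft_force: [0.0, 0.2, 5.3]
grip_width: 0.0389
grasp_force: 63.3
```

>>> drive_tool([
  [[0, 0, -1], [0, 0, 0], 0],
  [[0, 0, 0], [0, 0, 0], 0],
])

```text
clock: 14.85
eef_pos: [0.4511, -0.3408, 0.0109]
tool_rot: [0.113, 0.994, -0.001, 0.002]
ft_force: [-1.4, 2.7, 10.4]
grip_width: 0.0391
grasp_force: 64.1
```

>>> drive_tool([
  [[0, 0, 1], [0, 0, 0], 0],
  [[0, 0, 0], [0, 0, 0], 0.6],
  [[0, 0, 0], [0, 0, 0], 0.6],
  [[0, 0, 10], [0, 0, 0], 0.6],
  [[0, 0, 40], [0, 0, 0], 0.8],
  [[0, 0, 40], [0, 0, 0], 0.8],
  [[0, 0, 40], [0, 0, 0], 0.8],
  [[0, 0, 0], [0, 0, 0], 0.8],
])

```text
clock: 15.52
eef_pos: [0.4545, -0.3434, 0.1488]
tool_rot: [0.113, 0.994, -0.004, 0.008]
ft_force: [0.5, -1.8, 0.2]
grip_width: 0.0684
grasp_force: 0.0
```

```bash
python3 - <<'E'
from h import *
near("c3","cork_block",(.45,-.34,-.23),["short_tray"]);st(501.8,-108,180)
E
```

```text
cork_block 0.57 [232 135 282 223] [ 449. -340.] rect [ 451. -340.] [40. 74.] 77.9
short_tray 0.97 [211 102 388 231] [ 452. -296.] rect [ 457. -307.] [147. 111.] 76.4
 fit cork_block [ 452.5 -340.9] yaw -12.6 z -0.1 0.013
 fit cork_block [ 452.5 -340.9] yaw -12.6 z 0 0.013
t 15.67 p [ 450.3 -340.3  140.1] yaw 167.0 grip 68.2 0.0 F [ 0.3 -0.  -1.1] j6 -0.42
need d [ 51.5 232.3] rot [ 0.08  0.19 12.96]
```

>>> drive_tool([
  [[8.5, 38.7, 0], [0, 0, 2.1], 0.8],
  [[8.5, 38.7, 0], [0, 0, 2.1], 0.8],
  [[8.5, 38.7, 0], [0, 0, 2.1], 0.8],
  [[8.5, 38.7, 0], [0, 0, 2.1], 0.8],
  [[8.5, 38.7, 0], [0, 0, 2.1], 0.8],
  [[8.5, 38.7, 0], [0, 0, 2.1], 0.8],
  [[0, 0, 0], [0, 0, 0], 0.8],
  [[0, 0, 0], [0, 0, 0], 0.8],
])

```text
clock: 16.33
eef_pos: [0.5001, -0.1055, 0.1374]
tool_rot: [0.001, 1.0, 0.0, -0.001]
ft_force: [0.9, -0.4, -0.4]
grip_width: 0.0684
grasp_force: 0.0
```

```bash
python3 - <<'E'
from h import *
near("s1","seal_stamp",(.5018,-.108,0),["figure"]);st(501.8,-108,180)
E
```

```text
seal_stamp 0.91 [230 165 273 223] [ 501. -109.] rect [ 503. -108.] [33. 50.] 89.9
 fit seal_stamp [ 504.1 -109.4] yaw 3.2 z -17.8 0.061
 fit seal_stamp [ 498.8 -108.6] yaw 2.1 z 0 0.119
t 16.48 p [ 500.2 -108.7  138.1] yaw 179.6 grip 68.2 0.0 F [-0.4 -0.2 -0.2] j6 -0.21
need d [1.6 0.7] rot [ 0.01 -0.02  0.43]
```

View pics/s1.png

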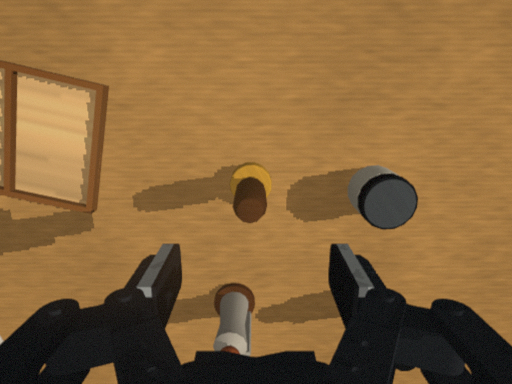

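The stamp's brass base is at (251,180) and its handle top at (250,205), so it lies between the fingers. The figure at (235,315) is clear of the fingers, which stay near the stamp. I descend.

>>> drive_tool([
  [[1, -1, -35], [0, 0, 0.4], 0.8],
  [[0, 0, -35], [0, 0, 0], 0.8],
  [[0, 0, -28], [0, 0, 0], 0.8],
  [[0, 0, -12], [0, 0, 0], 0.8],
  [[0, 0, 0], [0, 0, 0], 0],
  [[0, 0, 0], [0, 0, 0], 0],
  [[0, 0, 0], [0, 0, 0], 0],
  [[0, 0, 0], [0, 0, 0], 0],
])

```text
clock: 17.15
eef_pos: [0.5034, -0.1098, 0.0306]
tool_rot: [0.0, 1.0, -0.0, 0.002]
ft_force: [0.5, -0.8, -0.4]
grip_width: 0.0228
grasp_force: 58.7
```

>>> drive_tool([
  [[0, 0, 0], [0, 0, 0], 0],
  [[0, 0, 15], [0, 0, 0], 0],
  [[0, 0, 35], [0, 0, 0], 0],
  [[0, 0, 35], [0, 0, 0], 0],
  [[0, 0, 30], [0, 0, 0], 0],
  [[0, 0, 0], [0, 0, 0], 0],
])

```text
clock: 17.65
eef_pos: [0.5068, -0.1098, 0.1518]
tool_rot: [-0.0, 1.0, -0.002, 0.008]
ft_force: [0.5, -0.3, -0.6]
grip_width: 0.0229
grasp_force: 59.0
```

```bash
python3 - <<'E'
from h import *
st(424.4,263.6,188)
E
```

```text
t 17.65 p [ 506.8 -109.8  151.8] yaw -179.9 grip 22.9 59.0 F [ 0.5 -0.3 -0.6] j6 -0.21
need d [-82.4 373.4] rot [0.12 0.91 7.95]
```

>>> drive_tool([
  [[-7, 34, 0], [0, 0, 0.7], 0],
  [[-7, 34, 0], [0, 0, 0.7], 0],
  [[-7, 34, 0], [0, 0, 0.7], 0],
  [[-7, 34, 0], [0, 0, 0.7], 0],
  [[-7, 34, 0], [0, 0, 0.7], 0],
  [[-7, 34, -7], [0, 0, 0.7], 0],
  [[-7, 34, -7], [0, 0, 0.7], 0],
  [[-7, 34, -7], [0, 0, 0.7], 0],
])

```text
clock: 18.32
eef_pos: [0.4455, 0.1647, 0.1233]
tool_rot: [-0.05, 0.999, 0.0, 0.002]
ft_force: [0.2, -0.2, -0.5]
grip_width: 0.0226
grasp_force: 59.2
```

>>> drive_tool([
  [[-7, 34, -8], [0, 0, 0.8], 0],
  [[-7, 34, -8], [0, 0, 0.8], 0],
  [[-8, 33, -8], [0, 0, 0.8], 0],
  [[0, 0, 0], [0, 0, 0], 0],
  [[0, 0, 0], [0, 0, 0], 0],
])

```text
clock: 18.73
eef_pos: [0.423, 0.2655, 0.0986]
tool_rot: [-0.072, 0.997, -0.0, 0.001]
ft_force: [-0.4, -1.0, -1.5]
grip_width: 0.0226
grasp_force: 59.5
```

```bash
python3 - <<'E'
from h import *
look("s2",["long_tray","seal_stamp","flat_brush"]);st(424.4,263.6,188)
E
```

```text
long_tray 0.93 [197 132 404 346] [418. 299.] rect [434. 300.] [124. 145.] 8.1
seal_stamp 0.92 [225 196 287 331] [465. 272.] rect [469. 273.] [108.  46.] 8.2
flat_brush 0.89 [315 180 366 293] [445. 336.] rect [446. 333.] [92. 40.] 18.6
t 18.93 p [424.5 263.1  99.5] yaw -172.1 grip 22.7 59.5 F [ 0.5 -0.6 -1.8] j6 0.42
need d [-0.1  0.5] rot [0.   0.14 0.05]
```

View pics/s2.png

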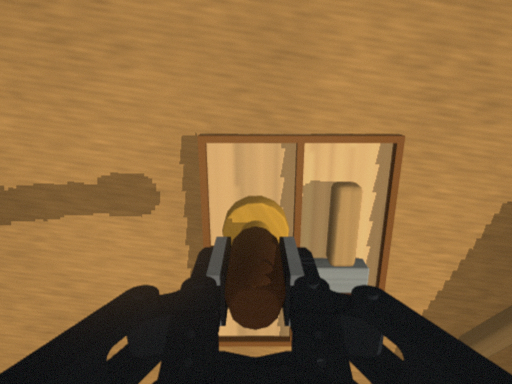

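The stamp hangs upright above the near short compartment, with its base at (255,220) and the compartment at columns 207–297. I lower it.

>>> drive_tool([
  [[0, 0, -30], [0, 0, 0], 0],
  [[0, 0, -22], [0, 0, 0], 0],
  [[0, 0, -8], [0, 0, 0], 0],
  [[0, 0, 0], [0, 0, 0], 0],
])

```text
clock: 19.27
eef_pos: [0.4228, 0.262, 0.0374]
tool_rot: [-0.069, 0.998, -0.001, -0.001]
ft_force: [-1.3, -0.8, -0.1]
grip_width: 0.023
grasp_force: 59.4
```

>>> drive_tool([
  [[0, 0, -2], [0, 0, 0], 0],
  [[0, 0, 0], [0, 0, 0], 0],
])

```text
clock: 19.43
eef_pos: [0.4252, 0.2642, 0.0382]
tool_rot: [-0.07, 0.998, 0.0, 0.002]
ft_force: [0.0, 0.5, -1.8]
grip_width: 0.023
grasp_force: 59.4
```

>>> drive_tool([
  [[0, 0, -2], [0, 0, 0], 0],
  [[0, 0, 0], [0, 0, 0], 0],
])

```text
clock: 19.6
eef_pos: [0.4248, 0.2645, 0.036]
tool_rot: [-0.07, 0.998, 0.0, 0.002]
ft_force: [0.0, -0.3, -1.0]
grip_width: 0.0225
grasp_force: 59.4
```

>>> drive_tool([
  [[0, 0, -1], [0, 0, 0], 0],
  [[0, 0, 0], [0, 0, 0], 0],
])

```text
clock: 19.77
eef_pos: [0.4245, 0.2644, 0.0347]
tool_rot: [-0.07, 0.998, 0.0, 0.002]
ft_force: [0.7, 1.0, -0.5]
grip_width: 0.0231
grasp_force: 59.6
```

>>> drive_tool([
  [[0, 0, -1], [0, 0, 0], 0],
  [[0, 0, 0], [0, 0, 0], 0],
])

```text
clock: 19.93
eef_pos: [0.4246, 0.2645, 0.0346]
tool_rot: [-0.07, 0.998, 0.0, 0.002]
ft_force: [-2.3, -0.6, 8.2]
grip_width: 0.0229
grasp_force: 60.3
```

>>> drive_tool([
  [[0, 0, 0.5], [0, 0, 0], 0],
  [[0, 0, 0], [0, 0, 0], 0.6],
  [[0, 0, 0], [0, 0, 0], 0.6],
  [[0, 0, 0], [0, 0, 0], 0.6],
  [[0, 0, 35], [0, 0, 0], 0.6],
  [[0, 0, 35], [0, 0, 0], 0.8],
  [[0, 0, 35], [0, 0, 0], 0.8],
  [[0, 0, 0], [0, 0, 0], 0.8],
])

```text
clock: 20.6
eef_pos: [0.4281, 0.2666, 0.1455]
tool_rot: [-0.07, 0.998, 0.003, 0.006]
ft_force: [1.3, 1.2, 0.4]
grip_width: 0.0681
grasp_force: 0.0
```

```bash
python3 - <<'E'
from h import *
near("s3","seal_stamp",(.4244,.264,0),["long_tray","flat_brush"]);st(621.8,9.9,180)
E
```

```text
seal_stamp 0.8 [231 150 273 211] [423. 265.] rect [424. 265.] [49. 34.] 7.9
long_tray 0.84 [204 118 382 308] [447. 296.] rect [462. 304.] [181. 146.] 8.3
flat_brush 0.73 [429 234 511 308] [490. 493.] rect [493. 483.] [59. 85.] 31.4
flat_brush 0.7 [300 158 348 276] [456. 334.] rect [456. 336.] [110.  45.] 8.0
 fit seal_stamp [426.  265.2] yaw 3.2 z -18.4 0.071
 fit seal_stamp [422.1 264.5] yaw -0.4 z 0 0.12
t 20.8 p [423.4 263.7 137.7] yaw -172.0 grip 68.4 0.0 F [-0.9  0.1  0.1] j6 0.42
need d [ 198.4 -253.8] rot [ 0.06  0.02 -8.05]
```

View pics/s3.png

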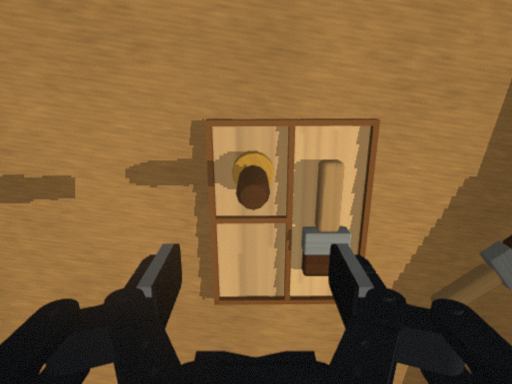

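The stamp stands in the near short compartment, base at (252,168), and the brush is fine. Now the bottle.

>>> drive_tool([
  [[22, -28, 0], [0, 0, -0.9], 0.8],
  [[22, -28, 0], [0, 0, -0.9], 0.8],
  [[22, -28, 0], [0, 0, -0.9], 0.8],
  [[22, -28, 0], [0, 0, -0.9], 0.8],
  [[22, -28, 0], [0, 0, -0.9], 0.8],
  [[22, -28, 0], [0, 0, -0.9], 0.8],
  [[22, -28, 0], [0, 0, -0.9], 0.8],
  [[22, -28, 0], [0, 0, -0.9], 0.8],
])

```text
clock: 21.47
eef_pos: [0.5995, 0.0384, 0.1361]
tool_rot: [-0.007, 1.0, -0.0, -0.001]
ft_force: [0.5, 0.8, -0.3]
grip_width: 0.0684
grasp_force: 0.0
```

>>> drive_tool([
  [[22, -29, 0], [0, 0, -0.9], 0.8],
  [[0, 0, 0], [0, 0, 0], 0.8],
  [[0, 0, 0], [0, 0, 0], 0.8],
])

```text
clock: 21.72
eef_pos: [0.6215, 0.0092, 0.1357]
tool_rot: [0.002, 1.0, -0.0, -0.001]
ft_force: [-0.3, 0.8, 0.3]
grip_width: 0.0685
grasp_force: 0.0
```

```bash
python3 - <<'E'
from h import *
near("i1","ink_bottle",(.6218,.0099,0),["figure"]);st(621.8,9.9,180)
E
```

```text
ink_bottle 0.6 [231 160 275 227] [624.   9.] rect [626.   9.] [52. 34.] 0.8
figure 0.76 [ 21 162 122 235] [ 628. -134.] rect [ 630. -138.] [36. 97.] 30.2
 fit ink_bottle [623.3   8.9] yaw 6.2 z -7.9 0.035
 fit ink_bottle [620.2   9. ] yaw 3.8 z 0 0.063
t 21.87 p [620.6  12.  137.2] yaw -180.0 grip 68.6 0.0 F [-0.2  0.7 -0.4] j6 0.02
need d [ 1.2 -2.1] rot [-0.   -0.08 -0.01]
```

>>> drive_tool([
  [[1, -1.5, -38], [0, 0, 0], 0.8],
  [[0, 0, -38], [0, 0, 0], 0.8],
  [[0, 0, -30], [0, 0, 0], 0.8],
  [[0, 0, -11], [0, 0, 0], 0.8],
  [[0, 0, 0], [0, 0, 0], 0],
  [[0, 0, 0], [0, 0, 0], 0],
  [[0, 0, 0], [0, 0, 0], 0],
  [[0, 0, 0], [0, 0, 0], 0],
])

```text
clock: 22.53
eef_pos: [0.6252, 0.01, 0.0245]
tool_rot: [0.0, 1.0, -0.0, 0.003]
ft_force: [0.1, 0.0, 0.3]
grip_width: 0.0304
grasp_force: 59.2
```

>>> drive_tool([
  [[0, 0, 0], [0, 0, 0], 0],
  [[0, 0, 15], [0, 0, 0], 0],
  [[0, 0, 35], [0, 0, 0], 0],
  [[0, 0, 35], [0, 0, 0], 0],
  [[0, 0, 25], [0, 0, 0], 0],
  [[0, 0, 0], [0, 0, 0], 0],
])

```text
clock: 23.03
eef_pos: [0.6277, 0.0096, 0.1402]
tool_rot: [0.001, 1.0, -0.0, 0.008]
ft_force: [1.4, 0.0, 0.0]
grip_width: 0.0304
grasp_force: 59.5
```

```bash
python3 - <<'E'
from h import *
st(511.5,276.1,188)
E
```

```text
t 23.03 p [627.7   9.6 140.2] yaw 179.9 grip 30.4 59.5 F [1.4 0.  0. ] j6 0.02
need d [-116.2  266.5] rot [-0.06  0.93  8.07]
```

>>> drive_tool([
  [[-13.8, 33.4, 0], [0, 0, 1], 0],
  [[-13.8, 33.4, 0], [0, 0, 1], 0],
  [[-13.8, 33.4, 0], [0, 0, 1], 0],
  [[-13.8, 33.4, 0], [0, 0, 1], 0],
  [[-13.8, 33.4, 0], [0, 0, 1], 0],
  [[-13.8, 33.4, 0], [0, 0, 1], 0],
  [[-13.8, 33.4, 0], [0, 0, 1], 0],
  [[-13.8, 33.4, 0], [0, 0, 1], 0],
])

```text
clock: 23.7
eef_pos: [0.5119, 0.2782, 0.1321]
tool_rot: [-0.07, 0.998, 0.0, 0.001]
ft_force: [0.1, 0.5, -0.8]
grip_width: 0.0301
grasp_force: 59.5
```

>>> drive_tool([
  [[0, 0, -20], [0, 0, 0], 0],
  [[0, 0, -20], [0, 0, 0], 0],
  [[0, 0, 0], [0, 0, 0], 0],
  [[0, 0, 0], [0, 0, 0], 0],
])

```text
clock: 24.03
eef_pos: [0.5115, 0.2763, 0.0908]
tool_rot: [-0.069, 0.998, -0.001, -0.0]
ft_force: [0.6, -1.0, -0.2]
grip_width: 0.0301
grasp_force: 59.6
```

```bash
python3 - <<'E'
from h import *
look("i2",["long_tray","seal_stamp","ink_bottle"]);st(511.5,276.1,188)
E
```

```text
long_tray 0.74 [189   0 432 258] [446. 301.] rect [466. 305.] [172. 145.] 8.3
long_tray 0.72 [228  29 283  98] [420. 264.] rect [420. 265.] [36. 39.] 74.7
seal_stamp 0.82 [229  30 284  98] [421. 265.] rect [422. 265.] [34. 34.] 52.0
ink_bottle 0.78 [215 197 292 347] [560. 283.] rect [565. 284.] [121.  55.] 9.9
t 24.23 p [514.  276.8  93.2] yaw -172.1 grip 30.5 59.6 F [-0.4  0.5 -0.5] j6 0.36
need d [-2.5 -0.7] rot [-0.08  0.25  0.12]
```

View pics/i2.png

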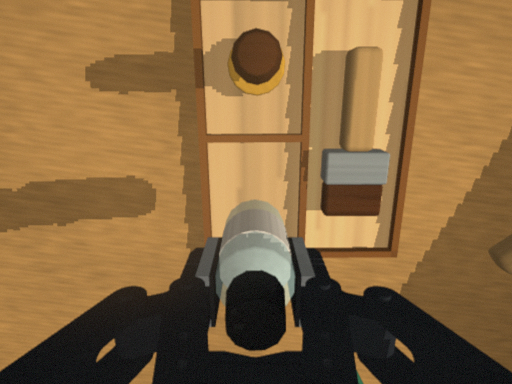

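The bottle is upright above the far short compartment, base at (255,215), between the divider at row 137 and the front wall near row 250. I lower it.

>>> drive_tool([
  [[0, 0, -30], [0, 0, 0], 0],
  [[0, 0, -20], [0, 0, 0], 0],
  [[0, 0, -8], [0, 0, 0], 0],
  [[0, 0, -3], [0, 0, 0], 0],
  [[0, 0, 0], [0, 0, 0], 0],
])

```text
clock: 24.65
eef_pos: [0.5129, 0.2766, 0.0308]
tool_rot: [-0.069, 0.998, -0.0, 0.001]
ft_force: [-0.9, 0.6, -0.5]
grip_width: 0.0305
grasp_force: 59.6
```

>>> drive_tool([
  [[0, 0, -2], [0, 0, 0], 0],
  [[0, 0, 0], [0, 0, 0], 0],
])

```text
clock: 24.82
eef_pos: [0.5138, 0.2773, 0.0299]
tool_rot: [-0.069, 0.998, 0.0, 0.002]
ft_force: [-0.2, -0.0, -1.1]
grip_width: 0.0303
grasp_force: 59.6
```

>>> drive_tool([
  [[0, 0, -1.5], [0, 0, 0], 0],
  [[0, 0, 0], [0, 0, 0], 0],
])

```text
clock: 24.98
eef_pos: [0.5137, 0.2773, 0.0283]
tool_rot: [-0.069, 0.998, 0.0, 0.002]
ft_force: [0.4, 0.9, 1.9]
grip_width: 0.0308
grasp_force: 59.8
```

>>> drive_tool([
  [[0, 0, -1], [0, 0, 0], 0],
  [[0, 0, 0], [0, 0, 0], 0],
])

```text
clock: 25.15
eef_pos: [0.5138, 0.2773, 0.0283]
tool_rot: [-0.069, 0.998, 0.001, 0.002]
ft_force: [-1.0, -2.0, 8.8]
grip_width: 0.0302
grasp_force: 60.6
```

>>> drive_tool([
  [[0, 0, 0.5], [0, 0, 0], 0],
  [[0, 0, 0], [0, 0, 0], 0.6],
  [[0, 0, 0], [0, 0, 0], 0.6],
  [[0, 0, 0], [0, 0, 0], 0.6],
  [[0, 0, 38], [0, 0, 0], 0.6],
  [[0, 0, 38], [0, 0, 0], 0.8],
  [[0, 0, 38], [0, 0, 0], 0.8],
  [[0, 0, 0], [0, 0, 0], 0.8],
])

```text
clock: 25.82
eef_pos: [0.517, 0.2792, 0.1489]
tool_rot: [-0.069, 0.998, 0.003, 0.007]
ft_force: [1.1, 0.7, 1.3]
grip_width: 0.0685
grasp_force: 0.0
```

>>> drive_tool([
  [[0, -34.7, 0], [0, 0, -1], 0.9],
  [[0, -34.7, 0], [0, 0, -1], 0.9],
  [[0, -34.7, 0], [0, 0, -1], 0.9],
  [[0, -34.7, 0], [0, 0, -1], 0.9],
  [[0, -34.7, 0], [0, 0, -1], 0.9],
  [[0, -34.7, 0], [0, 0, -1], 0.9],
  [[0, -34.7, 0], [0, 0, -1], 0.9],
  [[-3, -34.7, 0], [0, 0, -1], 0.9],
])

```text
clock: 26.48
eef_pos: [0.5097, -0.0024, 0.1403]
tool_rot: [0.001, 1.0, -0.0, 0.001]
ft_force: [1.1, 0.7, 0.3]
grip_width: 0.0769
grasp_force: 0.0
```

>>> drive_tool([
  [[0, 0, 0], [0, 0, 0], 0.9],
  [[0, 0, 0], [0, 0, 0], 0.9],
])

```text
clock: 26.65
eef_pos: [0.5093, -0.0025, 0.1403]
tool_rot: [0.002, 1.0, -0.0, 0.001]
ft_force: [0.8, 0.2, -0.6]
grip_width: 0.0769
grasp_force: 0.0
```

```bash
python3 - <<'E'
from h import *
near("j1","paint_jar",(.5086,-.0006,0));st(508.6,-.6,180)
c=camera("top")
im=cv2.resize(c["image"][150:280,160:450],None,fx=2.7,fy=2.7,interpolation=cv2.INTER_CUBIC);cv2.imwrite("pics/top2.png",im[:,:,::-1])
E
```

```text
paint_jar 0.9 [226 154 284 216] [507.  -2.] rect [507.  -1.] [45. 52.] 69.2
 fit paint_jar [509.3  -1.8] yaw 3.3 z -6.3 0.024
 fit paint_jar [507.3  -1.7] yaw 2.8 z 0 0.047
t 26.75 p [ 5.096e+02 -5.000e-01  1.404e+02] yaw 179.9 grip 77.2 0.0 F [-0.1  0.8 -0.2] j6 -0.0
need d [-1.  -0.1] rot [-0.01  0.09  0.05]
```

View pics/top2.png

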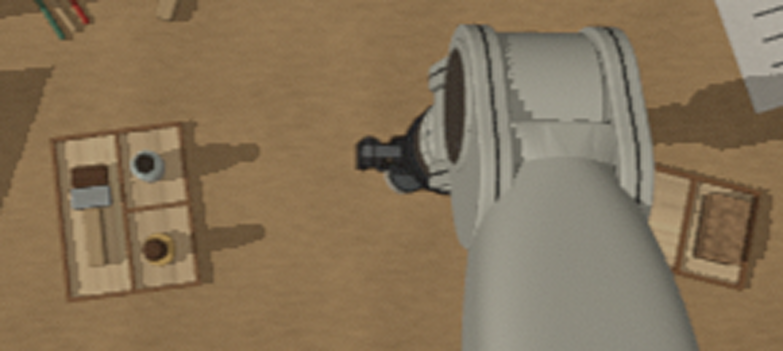

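The long tray is complete: bottle at (147,165), stamp at (157,250) and brush at (92,215). The cork is in the short tray at (727,230). The jar is last.

>>> drive_tool([
  [[-1, -1, -38], [0, 0, 0], 0.9],
  [[0, 0, -38], [0, 0, 0], 0.9],
  [[0, 0, -38], [0, 0, 0], 0.9],
  [[0, 0, -15], [0, 0, 0], 0.9],
  [[0, 0, -1], [0, 0, 0], 0.9],
  [[0, 0, 0], [0, 0, 0], 0],
  [[0, 0, 0], [0, 0, 0], 0],
  [[0, 0, 0], [0, 0, 0], 0],
])

```text
clock: 27.47
eef_pos: [0.5107, -0.0012, 0.0128]
tool_rot: [-0.0, 1.0, -0.0, 0.003]
ft_force: [-5.4, 1.5, 6.3]
grip_width: 0.0427
grasp_force: 60.7
```

>>> drive_tool([
  [[0, 0, 0], [0, 0, 0], 0],
  [[0, 0, 0], [0, 0, 0], 0],
  [[0, 0, 15], [0, 0, 0], 0],
  [[0, 0, 35], [0, 0, 0], 0],
  [[0, 0, 20], [0, 0, 0], 0],
  [[0, 0, 0], [0, 0, 0], 0],
  [[0, 0, 0], [0, 0, 0], 0],
])

```text
clock: 28.05
eef_pos: [0.5101, -0.0019, 0.0824]
tool_rot: [0.001, 1.0, -0.0, 0.003]
ft_force: [-0.9, -0.2, -1.5]
grip_width: 0.0424
grasp_force: 61.1
```

```bash
python3 - <<'E'
from h import *
st(465.9,-271.5,167)
E
```

```text
t 28.05 p [510.1  -1.9  82.4] yaw 179.9 grip 42.4 61.1 F [-0.9 -0.2 -1.5] j6 -0.0
need d [ -44.2 -269.6] rot [  0.06   0.35 -12.94]
```

>>> drive_tool([
  [[-5.5, -33.7, 0], [0, 0, -1.6], 0],
  [[-5.5, -33.7, 0], [0, 0, -1.6], 0],
  [[-5.5, -33.7, 0], [0, 0, -1.6], 0],
  [[-5.5, -33.7, 0], [0, 0, -1.6], 0],
  [[-5.5, -33.7, 0], [0, 0, -1.6], 0],
  [[-5.5, -33.7, 0], [0, 0, -1.6], 0],
  [[-5.5, -33.7, 0], [0, 0, -1.6], 0],
  [[-5.5, -33.7, 0], [0, 0, -1.6], 0],
])

```text
clock: 28.72
eef_pos: [0.4629, -0.2723, 0.079]
tool_rot: [0.113, 0.994, 0.0, -0.0]
ft_force: [1.4, -0.2, -1.0]
grip_width: 0.0422
grasp_force: 61.2
```

>>> drive_tool([
  [[0, 0, 0], [0, 0, 0], 0],
  [[0, 0, 0], [0, 0, 0], 0],
])

```text
clock: 28.88
eef_pos: [0.4631, -0.2726, 0.0791]
tool_rot: [0.114, 0.994, 0.0, -0.0]
ft_force: [-0.5, 1.2, -1.7]
grip_width: 0.0429
grasp_force: 61.3
```

```bash
python3 - <<'E'
from h import *
look("j2",["short_tray","paint_jar","cork_block"]);st(465.9,-271.5,167)
E
```

```text
short_tray 0.57 [ 85 124 313 281] [ 433. -297.] rect [ 457. -307.] [147. 112.] 76.9
paint_jar 0.88 [198 197 308 327] [ 496. -280.] rect [ 499. -278.] [72. 93.] 59.2
t 29.08 p [ 464.3 -269.9   79.9] yaw 167.2 grip 42.4 61.3 F [ 0.6  0.4 -1. ] j6 -0.3
need d [ 1.6 -1.6] rot [-0.03  0.02 -0.25]
```

View pics/j2.png

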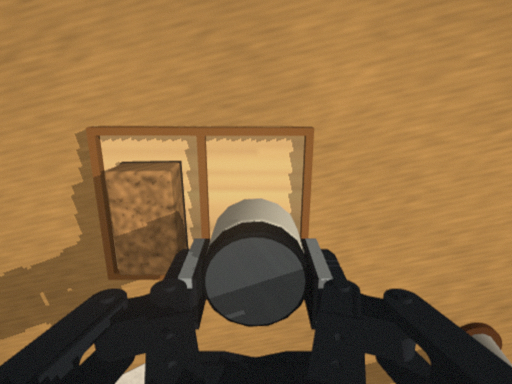

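The jar is centred (column 255) over the free compartment (columns 207–303). I lower it.

>>> drive_tool([
  [[0, 0, -30], [0, 0, 0], 0],
  [[0, 0, -20], [0, 0, 0], 0],
  [[0, 0, -8], [0, 0, 0], 0],
  [[0, 0, 0], [0, 0, 0], 0],
])

```text
clock: 29.42
eef_pos: [0.463, -0.2691, 0.0204]
tool_rot: [0.111, 0.994, 0.001, -0.002]
ft_force: [-0.2, 1.0, -0.6]
grip_width: 0.0425
grasp_force: 61.3
```

>>> drive_tool([
  [[0, 0, -2], [0, 0, 0], 0],
  [[0, 0, 0], [0, 0, 0], 0],
])

```text
clock: 29.58
eef_pos: [0.4657, -0.2713, 0.0215]
tool_rot: [0.111, 0.994, -0.001, 0.002]
ft_force: [1.1, -0.4, -0.3]
grip_width: 0.0423
grasp_force: 61.3
```

>>> drive_tool([
  [[0, 0, -1.5], [0, 0, 0], 0],
  [[0, 0, 0], [0, 0, 0], 0],
])

```text
clock: 29.75
eef_pos: [0.4655, -0.2717, 0.0201]
tool_rot: [0.112, 0.994, -0.001, 0.002]
ft_force: [-0.2, 1.5, -1.3]
grip_width: 0.0423
grasp_force: 61.3
```

>>> drive_tool([
  [[0, 0, -1.5], [0, 0, 0], 0],
  [[0, 0, 0], [0, 0, 0], 0],
])

```text
clock: 29.92
eef_pos: [0.4649, -0.2716, 0.018]
tool_rot: [0.112, 0.994, -0.0, 0.001]
ft_force: [0.3, -0.1, -1.7]
grip_width: 0.0425
grasp_force: 61.3
```

>>> drive_tool([
  [[0, 0, -1], [0, 0, 0], 0],
  [[0, 0, 0], [0, 0, 0], 0],
])

```text
clock: 30.08
eef_pos: [0.4649, -0.2716, 0.0169]
tool_rot: [0.112, 0.994, -0.0, 0.001]
ft_force: [-0.3, -0.3, 0.5]
grip_width: 0.0424
grasp_force: 61.6
```

>>> drive_tool([
  [[0, 0, -1], [0, 0, 0], 0],
  [[0, 0, 0], [0, 0, 0], 0],
])

```text
clock: 30.25
eef_pos: [0.4648, -0.2716, 0.0168]
tool_rot: [0.112, 0.994, -0.0, 0.001]
ft_force: [-2.3, 2.4, 6.6]
grip_width: 0.0425
grasp_force: 62.3
```

Contact. I release, rise and check everything from the top camera.

>>> drive_tool([
  [[0, 0, 0.5], [0, 0, 0], 0],
  [[0, 0, 0], [0, 0, 0], 0.62],
  [[0, 0, 0], [0, 0, 0], 0.62],
  [[0, 0, 0], [0, 0, 0], 0.62],
  [[0, 0, 20], [0, 0, 0], 0.62],
  [[0, 0, 38], [0, 0, 0], 0.7],
  [[0, 0, 38], [0, 0, 0], 0.7],
  [[0, 0, 38], [0, 0, 0], 0.7],
])

```text
clock: 30.92
eef_pos: [0.4641, -0.271, 0.1509]
tool_rot: [0.112, 0.994, 0.0, 0.0]
ft_force: [1.5, -0.9, 0.4]
grip_width: 0.0596
grasp_force: 0.0
```

>>> drive_tool([
  [[-10, 0, 38], [0, 0, 0], 0.7],
  [[-20, 0, 30], [0, 0, 0], 0.7],
  [[-20, 0, 0], [0, 0, 0], 0.7],
  [[0, 0, 0], [0, 0, 0], 0.7],
  [[0, 0, 0], [0, 0, 0], 0.7],
  [[0, 0, 0], [0, 0, 0], 0.7],
])

```text
clock: 31.42
eef_pos: [0.4148, -0.2712, 0.2174]
tool_rot: [0.112, 0.994, 0.0, 0.001]
ft_force: [-0.6, -0.0, -0.6]
grip_width: 0.0598
grasp_force: 0.0
```

```bash
python3 - <<'E'
from h import *
near("f1","paint_jar",(.465,-.2715,0),["short_tray","cork_block"]);st()
a=load("f1")["image"]
c=camera("scene")["image"];c=cv2.resize(c[95:275,120:360],(512,384),interpolation=cv2.INTER_CUBIC)
cv2.imwrite("pics/fin.png",cv2.resize(np.hstack([a,c]),(800,300))[:,:,::-1])
E
```

```text
paint_jar 0.84 [240 183 287 234] [ 462. -270.] rect [ 461. -270.] [46. 56.] 77.1
paint_jar 0.7 [385 361 418 384] [ 719. -154.] rect [ 716. -150.] [44. 35.] 77.1
short_tray 0.85 [166 154 298 252] [ 448. -299.] rect [ 456. -307.] [146. 111.] 77.1
cork_block 0.79 [178 179 219 246] [ 448. -339.] rect [ 450. -339.] [43. 77.] 77.7
cork_block 0.71 [386 279 422 304] [ 598. -134.] rect [ 597. -134.] [38. 30.] 65.1
 fit paint_jar [ 464.1 -271. ] yaw 3.4 z -3.4 0.036
 fit paint_jar [ 462.9 -270.9] yaw 2.5 z 0 0.04
t 31.62 p [ 414.9 -271.1  217. ] yaw 167.2 grip 59.5 0.0 F [ 0.1 -0.5 -1. ] j6 -0.36
```

View pics/fin.png

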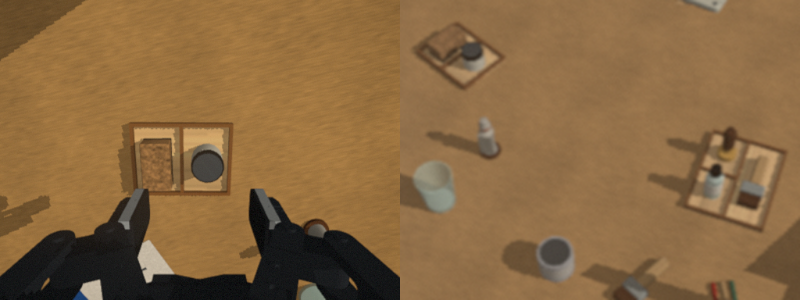

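Both kits are complete and upright: the cork (155,165) and jar (207,162) on the left of the picture, and the stamp, bottle and brush in the long tray on the right. The figure, glass and tin stand where they were. I hand in.

```bash
python3 -c "
from h import *
print(job_done())"
```

```text
the job is handed in; nothing more can be done
None
```

The job is handed in at about 32 s with both kits filled and upright in the last pictures and the figure, glass and tin untouched; the handover gave no verdict, and I viewed 16 pictures, two over the limit of 14.

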